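Take the orange socket box off its screw

TASK

Three socket boxes hang by keyholes on the screws of the low plywood panel. Take the orange one down for repair: lift it until the wide part of its keyhole is over the screw head, pull it straight off the panel, and set it down gently, without dropping it, standing upright on the green mat. Leave the white box and the blue box hanging as they are.

Things in the scene. Friction and masses are not known exactly. Their poses are not given: they have to be found in the camera images.
- orange_box: Orange socket box to take down, 46 (x) x 54 (y) x 115 (z) mm, 0.15-0.3 kg. Origin: centre of underside, 38 mm above the table as hung. +x = front (round socket), away from the panel and robot; z up. Grip from above across y, on the upper half. Its back touches the panel face (leans about 2 deg at most). Raised straight up 29-47 mm (middle 38), it comes off along +x, free of the screw after 15 mm.
- white_box: Same box in white, same origin and axes; stays hanging. The boxes' order changes. Keyhole of every box, in its 4 mm back wall, centred in y, heights above the underside: slot 11 mm wide from 100 down to 78 mm, below it a hole 35 mm wide from 78 down to 40 mm; a 22 mm deep cavity takes the screw head. Hanging, the screw lies at the slot's top.
- blue_box: Same box in blue, same origin and axes; stays hanging. The fixed upright plywood panel is 420 mm wide, 150 high, 15 thick, its 12 mm thick foot on the robot's side only. It has four screws 105 mm apart, 135 mm above the table, the one at an end empty: shank 6 mm thick, head 19 mm wide, ending 11 mm from the panel. Between boxes there are 51 mm free.
- mat: Green square mat 160 x 160 mm, 4 mm thick, fixed on the table on the far side of the panel, which the boxes face. Origin: centre of its underside, on the table; x and y along its edges, z up. The box is to stand on its top face, 4 mm above the table.

How it is judged:
By the outcome, as a careful person would: the job done as asked, in the order asked, and still so for the second after the job is handed in, with the robot touching nothing.
It also fails if it takes over 40 s, if anything falls off the work surface, if the arm or the gripper's body presses on something with over 40 N, if the wrist force passes 120 N, or if a joint passes its speed limit or range.

ROBOT

A 7-joint arm with a two-finger parallel gripper is mounted at the origin on the work surface. World frame = base frame: x ahead of the robot, y to its left, z up, the work surface at z = 0. Lengths are in m, angles in rad, forces in N, time in s.
With the tool pointing down it reaches from about 0.4 to 0.85 m from the base axis. Payload 10.4 kg.
Tool frame: the origin (TCP) lies midway between the tips of the shut fingers; the grasp point (between the pads) lies 19 mm behind it; z points along the fingers, y is the direction in which the jaws open and shut (so a half turn about z gives the same grasp; the last joint's range is limited). The gripper opens to 87 mm and grips with 3 to 60 N. Pads are 19 mm wide; open, the fingers measure 117 mm over their backs; the gripper's body (75 mm by 190 mm) begins 51 mm behind the grasp point.
Start: joints at [1.092, 0.332, -0.065, 1.46, 0.022, 1.35, -0.088], TCP at [0.275, -0.561, 0.223] pointing down, gripper open.
Joint ranges: [-2.6, 2.6], [-0.5, 2.12], [-1.47, 1.34], [0.16, 2.42], [-1.27, 4.41], [0.06, 2.06], [-2.6, 2.6]. Speed limits (rad/s): [2.22, 2.22, 2.79, 2.79, 3.14, 3.14, 3.14].

INTERFACE

Orientations are given as a unit quaternion [w, x, y, z].
In Python, from cell import manip gives the robot as it stands.
- The arm moves only by the tool play_rows, never from a script. Its argument "targets" is a list of rows, each an object of numbers: "x", "y", "z": the shift along the tool's x, y, z in m; "roll": the turn about the tool's z in rad. A call has 1 to 10 rows; each row is the pose to reach, as a shift and turn from the pose commanded when the call began, along the tool's axes at that moment; what a row does not reach only later rows make up. A row lasts 1/8 s, in which the tool goes at most 62.5 mm and 10.7 degrees, less where a joint would pass 70% of its speed; a pose out of reach is approached as far as the arm can. A call with a gripper value outside its range is refused whole. "claw" is the closure, from -1 (fully open) to 1 (shut), set as the call begins (left out, the last holds). The fingers move at their own pace and stop on an object; the grip force is fixed at half the most. Time passes only in rows, so rows that repeat a pose let the fingers close. It gives the time, the measured TCP pose, the force and the opening at its end, in the units of the state.
- manip.state(): the state, without advancing time (a new reading comes with each control period).
- manip.get_image(name): name is "scene" or "side" or "wrist"; returns the picture (400x640x3 uint8, red, green, blue); there is no depth.
- manip.calibration(name): a dict with "fx", "fy", "cx", "cy" (pixels), "k1" (the pictures are not rectified: a ray, as slopes to the right and down, at radius r is drawn at 1 + k1 r^2 times it, then the intrinsics apply), "position" and "orientation" of the camera in the world; the wrist camera has in their place "tool_from_camera" (4x4, takes a point from camera to tool coordinates, whose origin is the TCP and whose axes are the flange's). Camera axes: x right, y up, looking along -z (the intrinsics and any distortion apply to the point x, -y, -z); pixel columns grow to the right and rows downward; lengths in m; the calibration is good to about 2 mm. A picture is of the moment at which its call begins: read the wrist's pose just before it. calibration takes no time and is no camera call.
- manip.sign_off(): hands the job in, once; it reports no verdict.
The state is a dict: "time": time; "q": joint angles; "joint_vel": joint speeds; "joint_torque": joint torques, N m; "eef_pos": TCP position; "ee_rot": TCP orientation; "wrist_force": force on the tool from outside, world axes, zero at the start; "ft_torque": the same for the moment, N m; "width": finger opening in m.
Only numpy, scipy, OpenCV 4.12 (cv2) and the standard library are available. Lean on these libraries where they do the work, as an engineer would, in place of code of your own. Each camera call takes 0.05 s, during which the arm holds its last target.

## Working session

There is one attempt and no reset: what is moved stays moved. The work goes in short steps, Python scripts to look and compute and a tool call to move; the robot and the scene stay as the last step left them, time stands still between calls to the robot, and variables do not carry over. Pictures are saved under pics/ and viewed, and the job is handed in when it is done.

Besides the shell and the picture viewer there is one more tool, called after "Call:" as name(argument=value, ...), one argument or row to a line, values as JSON. play_rows: Moves the arm, as the interface text tells. Its arguments: {"type":"object","properties":{"targets":{"type":"array","items":{"type":"object","properties":{"x":{"type":"number"},"y":{"type":"number"},"z":{"type":"number"},"roll":{"type":"number"}}}},"claw":{"type":"number"}},"required":["targets"]}

```bash
ls; mkdir -p pics; cat > look.py <<'E'
import cv2,sys,json
from cell import manip
s=manip.state()
print(s['time'],s['eef_pos'],s['ee_rot'],s['width'],s['wrist_force'])
for n in sys.argv[2:]:
    im=manip.get_image(n); cv2.imwrite(f'pics/{n}_{sys.argv[1]}.png',im[:,:,::-1])
E
python3 look.py 0 scene side wrist; python3 -c "
from cell import manip
for n in ['scene','side','wrist']: print(n,manip.calibration(n))"
```

```text
pics
0.0 [ 0.27492523 -0.56085627  0.22174551] [-6.79598643e-04  9.74138845e-01  2.25949134e-01 -1.95990308e-04] 0.086680710747033 [0.12418321 0.39221626 0.35581753]
scene {'fx': 505.08103290218105, 'fy': 505.08103290218105, 'cx': 325.5895870938314, 'cy': 200.83320028824795, 'k1': -0.1499648325149166, 'position': array([0.8664513 , 0.28975722, 0.70391542]), 'orientation': array([0.38336907, 0.11265898, 0.27244097, 0.87527825])}
side {'fx': 395.39558517966856, 'fy': 395.39558517966856, 'cx': 316.18104177479773, 'cy': 196.2846361516832, 'k1': -0.09479899802764755, 'position': array([0.12660067, 0.26171433, 0.47589186]), 'orientation': array([-0.41856765, -0.20451744,  0.3865669 ,  0.79595212])}
wrist {'fx': 326.6942702932354, 'fy': 326.6942702932354, 'cx': 321.03627964804116, 'cy': 202.9753656044108, 'k1': -0.06903049822351284, 'tool_from_camera': array([[ 2.30193779e-04,  9.65295532e-01,  2.61159881e-01,
         7.17081007e-02],
       [ 9.99999970e-01, -2.42685425e-04,  1.55819664e-05,
        -4.29878968e-04],
       [ 7.84208994e-05,  2.61159870e-01, -9.65295559e-01,
        -1.62257767e-01],
       [ 0.00000000e+00,  0.00000000e+00,  0.00000000e+00,
         1.00000000e+00]])}
```

View pics/scene_0.png

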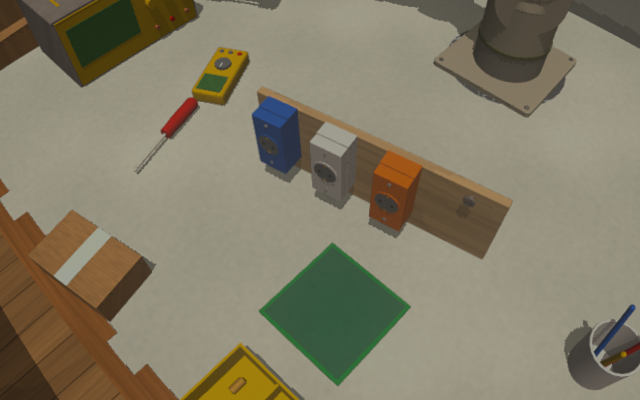

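View pics/side_0.png

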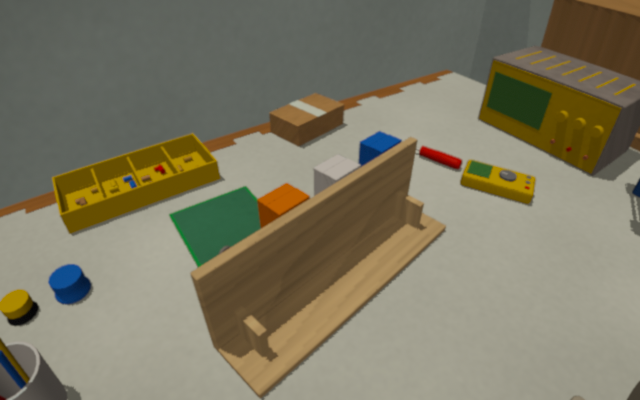

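View pics/wrist_0.png

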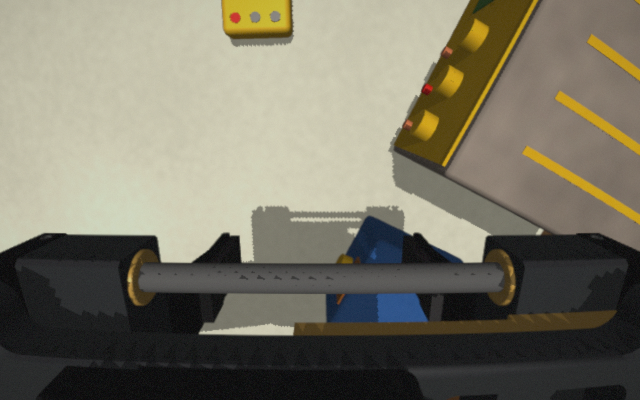

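```bash
python3 - <<'E'
import cv2
a=cv2.imread('pics/scene_0.png');b=cv2.imread('pics/side_0.png')
cv2.imwrite('pics/sc_z.png',cv2.resize(a[80:280,240:520],None,fx=2.85,fy=2.85,interpolation=cv2.INTER_CUBIC))
cv2.imwrite('pics/sd_z.png',cv2.resize(b[120:320,160:440],None,fx=2.85,fy=2.85,interpolation=cv2.INTER_CUBIC))
E
```

```text
(no output)
```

View pics/sc_z.png

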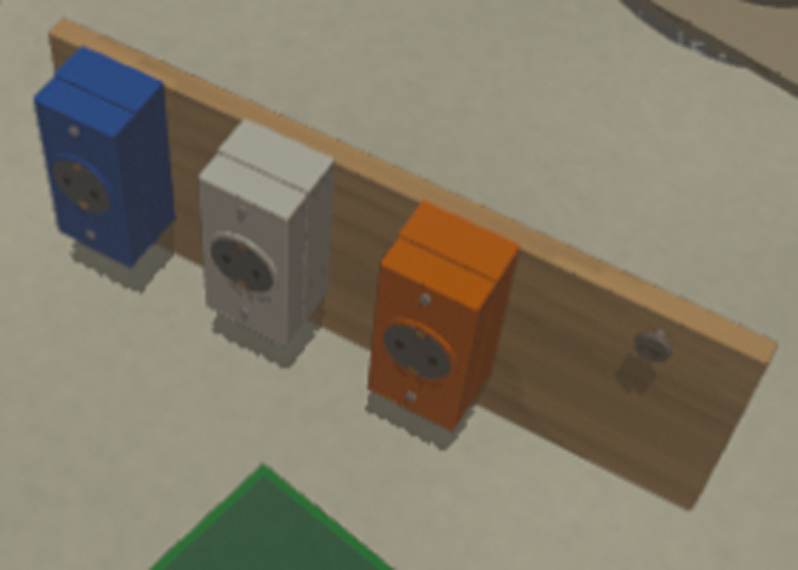

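View pics/sd_z.png

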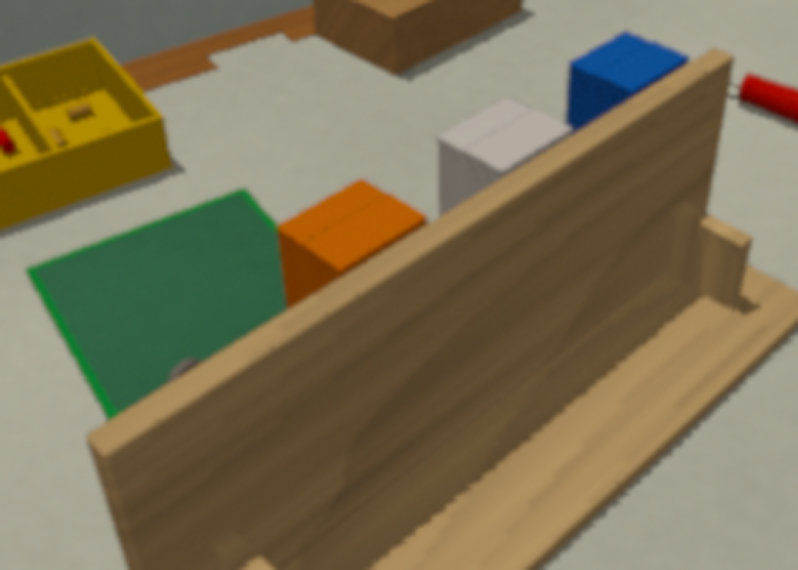

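```bash
cat > geo.py <<'E'
import numpy as np
from scipy.spatial.transform import Rotation as R
from scipy.optimize import least_squares
from cell import manip
C={n:manip.calibration(n) for n in ['scene','side','wrist']}
def Rq(q): return R.from_quat([q[1],q[2],q[3],q[0]]).as_matrix()
def cam(n,st=None):
    c=C[n]
    if n!='wrist': return Rq(c['orientation']),np.array(c['position'])
    T=c['tool_from_camera']; Rt=Rq(st['ee_rot'])
    return Rt@T[:3,:3], Rt@T[:3,3]+st['eef_pos']
def proj(n,P,st=None):
    c=C[n];Rc,p=cam(n,st)
    v=(np.atleast_2d(P)-p)@Rc
    s=np.c_[v[:,0]/-v[:,2],-v[:,1]/-v[:,2]]
    r2=(s**2).sum(1,keepdims=True); s=s*(1+c['k1']*r2)
    return s*[c['fx'],c['fy']]+[c['cx'],c['cy']]
def boxpts(p,d=(46,54,115)):
    # p: x,y,z(underside),yaw,tilt(about y)
    d=np.array(d)/1000
    Rm=R.from_euler('ZY',[p[3],p[4]]).as_matrix()
    f=lambda a:Rm@(np.array(a)*[d[0]/2,d[1]/2,d[2]])+np.array(p[:3])
    return f
E
python3 - <<'E'
from geo import *
zs=lambda a:np.array(a)/2.85+[240,80]
zd=lambda a:np.array(a)/2.85+[160,120]
off=0.5
def fit(obs,free,p0):
    def res(x):
        p=np.array(p0,float);p[free]=x
        f=boxpts(p)
        return np.concatenate([(proj(n,f(k))[0]-uv) for n,k,uv in obs])
    s=least_squares(res,np.array(p0)[free]);p=np.array(p0,float);p[free]=s.x
    return p,s.fun
o=[('scene',(1,-1,1),zs((382,262))),('scene',(1,1,1),zs((475,309))),('scene',(-1,1,1),zs((518,246))),('scene',(-1,-1,1),zs((424,203))),('scene',(1,-1,0),zs((369,391))),('scene',(1,1,0),zs((453,430))),
('side',(-1,1,1),zd((341,268))),('side',(1,1,1),zd((279,229))),('side',(1,-1,1),zd((361,181))),('side',(-1,-1,1),zd((426,218)))]
for yaw in (0,-1,):
  for fr in ([0,1,2,3],[0,1,2,3,4]):
    p,r=fit(o,fr,[.6,0,.04,yaw,0]);print(p.round(4),np.degrees(p[3]),r.round(1))
  for n in('scene','side'):
    p2,r=fit([q for q in o if q[0]==n],[0,1,2,3],p);print(n,p2.round(4),abs(r).max())
# mat
m={'scene':[((333,243)),(410,307),(338,385),(260,310)],'side':[zd((243,190)),zd((28,270))]}
def ray(n,uv,z):
    x=least_squares(lambda q:proj(n,[q[0],q[1],z])[0]-uv,[.6,0]).x;return x
for n in m: print(n,[ray(n,u,.004).round(4) for u in m[n]])
# panel: top edge corners scene
for uv in [(53,22),(778,343),(770,363),(50,38)]: print('pan',ray('scene',zs(uv),.15).round(4))
for uv in [(88,438),(107,455),(733,55),(713,49)]: print('panside',ray('side',zd(uv),.15).round(4))
E
```

```text
[0.4883 0.0664 0.0369 0.1947 0.    ] 11.153113839685515 [-1.1  0.2  1.4  0.3  0.9 -0.5 -0.4 -1.  -1.4 -0.2 -0.1  1.5  0.2  1.8
 -1.2 -0.6  0.3 -1.1  0.9  0.2]
[0.4859 0.0658 0.0365 0.1908 0.0242] 10.933379307064067 [-1.4  0.7  1.   0.9  0.7 -0.4 -0.5 -1.  -0.8 -1.1  0.3  0.6 -0.1  1.4
 -1.3 -0.3  0.4 -0.7  0.8 -0.1]
scene [0.4791 0.0619 0.0259 0.1872 0.0242] 1.656337026402781
side [0.5033 0.0563 0.0211 0.1943 0.0242] 0.5484618073915613
[0.4883 0.0664 0.0369 0.1947 0.    ] 11.153113580110354 [-1.1  0.2  1.4  0.3  0.9 -0.5 -0.4 -1.  -1.4 -0.2 -0.1  1.5  0.2  1.8
 -1.2 -0.6  0.3 -1.1  0.9  0.2]
[0.4859 0.0658 0.0365 0.1908 0.0242] 10.933377736710455 [-1.4  0.7  1.   0.9  0.7 -0.4 -0.5 -1.  -0.8 -1.1  0.3  0.6 -0.1  1.4
 -1.3 -0.3  0.4 -0.7  0.8 -0.1]
scene [0.4791 0.0619 0.0259 0.1872 0.0242] 1.656337179094976
side [0.5033 0.0563 0.0211 0.1943 0.0242] 0.5484617836007999
scene [array([0.5738, 0.0228]), array([0.5773, 0.1803]), array([0.734 , 0.1786]), array([0.7307, 0.0202])]
side [array([0.7291, 0.0215]), array([0.7309, 0.1764])]
pan [ 0.5066 -0.1988]
pan [0.4228 0.2141]
pan [0.4354 0.2172]
pan [ 0.5164 -0.1906]
panside [0.4345 0.2155]
panside [0.4225 0.2125]
panside [ 0.5001 -0.1961]
panside [ 0.5116 -0.1914]
```

```bash
cat > go.py <<'E'
import sys
from geo import *
s=manip.state(); Rt=Rq(s['ee_rot'])
t=np.array([float(a) for a in sys.argv[1:4]]); yaw=float(sys.argv[4])
cur=np.arctan2(Rt[1,0],Rt[0,0])
print('t',s['time'],'pos',s['eef_pos'].round(4),'tilt',Rt[:,2].round(4),'yaw',round(cur,4),'F',s['wrist_force'].round(2),'w',round(s['width'],4))
print('q',s['q'].round(2)); print('shift',(Rt.T@(t-s['eef_pos'])).round(4),'roll',round(cur-yaw,4))
E
python3 go.py 0.487 0.066 0.30 0.191
python3 - <<'E'
from geo import *
def tri(obs):
    return least_squares(lambda x:np.concatenate([proj(n,x)[0]-np.array(u) for n,u in obs]),[.5,-.4,.1])
r=tri([('scene',(83,83)),('side',(480,112))]);print(r.x,r.fun)
r=tri([('scene',(58,22)),('side',(492,53))]);print(r.x,r.fun)
E
```

```text
t 0.15 pos [ 0.275  -0.5609  0.222 ] tilt [-5.e-04  9.e-04 -1.e+00] yaw 0.4558 F [-0.71  0.3   0.57] w 0.087
q [ 1.09  0.33 -0.06  1.46  0.02  1.35 -0.09]
shift [ 0.4663 -0.4697 -0.0776] roll 0.2648
[ 0.65225706 -0.6126373   0.02101947] [-0.54748134 -1.57297948 -1.30567962  1.54052897]
[ 0.6486939  -0.59595413  0.18163377] [-0.36762623 -1.32696123 -0.99064159  1.33277806]
```

Call:
play_rows(
  targets=[
    {"z": -0.04},
    {"z": -0.078},
    {"x": 0.03,"y": -0.03,"z": -0.078},
    {"x": 0.07,"y": -0.07,"z": -0.078},
    {"x": 0.11,"y": -0.11,"z": -0.078,"roll": 0.05},
    {"x": 0.15,"y": -0.15,"z": -0.078,"roll": 0.1},
    {"x": 0.19,"y": -0.19,"z": -0.078,"roll": 0.15},
    {"x": 0.23,"y": -0.23,"z": -0.078,"roll": 0.2},
    {"x": 0.26,"y": -0.26,"z": -0.078,"roll": 0.265},
    {"x": 0.27,"y": -0.27,"z": -0.078,"roll": 0.265},
  ],
  claw=-1,
)

```text
invalid input at $.targets[0]: expected keys x, y, z, roll
```

```bash
python3 go.py 0.487 0.066 0.30 0.191
```

```text
t 0.15 pos [ 0.275  -0.5609  0.222 ] tilt [-5.e-04  9.e-04 -1.e+00] yaw 0.4558 F [-0.71  0.3   0.57] w 0.087
q [ 1.09  0.33 -0.06  1.46  0.02  1.35 -0.09]
shift [ 0.4663 -0.4697 -0.0776] roll 0.2648
```

Call:
play_rows(
  targets=[
    {"x": 0,"y": 0,"z": -0.04,"roll": 0},
    {"x": 0,"y": 0,"z": -0.078,"roll": 0},
    {"x": 0.03,"y": -0.03,"z": -0.078,"roll": 0},
    {"x": 0.07,"y": -0.07,"z": -0.078,"roll": 0},
    {"x": 0.11,"y": -0.11,"z": -0.078,"roll": 0.05},
    {"x": 0.15,"y": -0.15,"z": -0.078,"roll": 0.1},
    {"x": 0.19,"y": -0.19,"z": -0.078,"roll": 0.15},
    {"x": 0.23,"y": -0.23,"z": -0.078,"roll": 0.2},
    {"x": 0.26,"y": -0.26,"z": -0.078,"roll": 0.265},
    {"x": 0.27,"y": -0.27,"z": -0.078,"roll": 0.265},
  ],
  claw=-1,
)

```text
time: 1.4
eef_pos: [0.3994, -0.1975, 0.3007]
ee_rot: [0.0, 0.995, 0.097, 0.0]
wrist_force: [-0.3, 0.4, -0.1]
width: 0.0867
```

```bash
python3 go.py 0.487 0.066 0.30 0.191
```

```text
t 1.4 pos [ 0.3994 -0.1975  0.3007] tilt [ 2.e-04 -4.e-04 -1.e+00] yaw 0.194 F [-0.31  0.37 -0.12] w 0.0867
q [ 0.75 -0.08 -0.37  1.76 -0.03  1.46 -0.99]
shift [ 0.1368 -0.2416  0.0006] roll 0.003
```

Call:
play_rows(
  targets=[
    {"x": 0.02,"y": -0.035,"z": 0,"roll": 0.003},
    {"x": 0.045,"y": -0.08,"z": 0,"roll": 0.003},
    {"x": 0.07,"y": -0.125,"z": 0,"roll": 0.003},
    {"x": 0.095,"y": -0.17,"z": 0,"roll": 0.003},
    {"x": 0.12,"y": -0.21,"z": 0,"roll": 0.003},
    {"x": 0.137,"y": -0.242,"z": 0,"roll": 0.003},
    {"x": 0.137,"y": -0.242,"z": 0,"roll": 0.003},
    {"x": 0.137,"y": -0.242,"z": 0,"roll": 0.003},
  ],
  claw=-1,
)

```text
time: 2.4
eef_pos: [0.4874, 0.0623, 0.3002]
ee_rot: [0.0, 0.996, 0.093, -0.0]
wrist_force: [0.1, -0.1, -1.0]
width: 0.0868
```

```bash
python3 go.py 0.487 0.066 0.112 0.191; python3 look.py 1 wrist
```

```text
t 2.4 pos [0.4874 0.0623 0.3002] tilt [-6.e-04 -4.e-04 -1.e+00] yaw 0.1868 F [ 0.12 -0.07 -1.02] w 0.0868
q [ 0.47  0.05 -0.7   1.64  0.03  1.46 -1.62]
shift [ 0.0004 -0.0038  0.1882] roll -0.0042
2.4 [0.48740914 0.06226254 0.30022374] [ 1.64080313e-04  9.95639596e-01  9.32826568e-02 -3.37382896e-04] 0.08682418698256253 [ 0.12225492 -0.07292133 -1.02140095]
```

View pics/wrist_1.png

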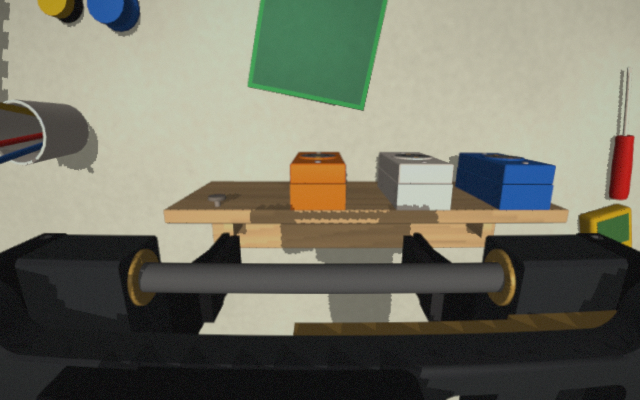

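```bash
python3 - <<'E'
import cv2
a=cv2.imread('pics/wrist_1.png')
cv2.imwrite('pics/w1_z.png',cv2.resize(a[140:225,270:370],None,fx=7,fy=7,interpolation=cv2.INTER_CUBIC))
E
```

```text
(no output)
```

View pics/w1_z.png

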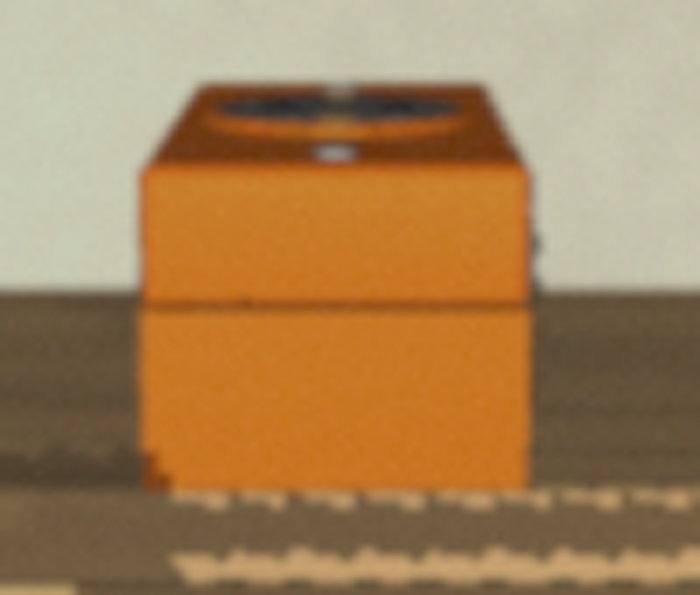

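```bash
python3 - <<'E'
from geo import *
zs=lambda a:np.array(a)/2.85+[240,80]-[.3,.3]
zd=lambda a:np.array(a)/2.85+[160,120]-[.3,.3]
zw=lambda a:np.array(a)/7+[270,140]-[.4,.4]
st=manip.state()
w=[('wrist',(1,1,1),zw((143,168))),('wrist',(1,-1,1),zw((529,168))),('wrist',(-1,1,1),zw((141,490))),('wrist',(-1,-1,1),zw((529,490))),('wrist',(1,1,0),zw((200,87))),('wrist',(1,-1,0),zw((487,87)))]
o=[('scene',(1,-1,1),zs((382,262))),('scene',(1,1,1),zs((475,309))),('scene',(-1,1,1),zs((518,246))),('scene',(-1,-1,1),zs((424,203))),('scene',(1,-1,0),zs((369,391))),('scene',(1,1,0),zs((453,430))),
('side',(-1,1,1),zd((341,268))),('side',(1,1,1),zd((279,229))),('side',(1,-1,1),zd((361,181))),('side',(-1,-1,1),zd((426,218)))]
for obs in (w,w+o,w+o[:6],w+o[6:]):
  def res(x): 
    f=boxpts(np.r_[x,0]); return np.concatenate([proj(n,f(k),st)[0]-u for n,k,u in obs])
  s=least_squares(res,[.487,.066,.037,.191]);print(s.x.round(4),abs(s.fun).max().round(2))
E
```

```text
[0.489  0.0662 0.0328 0.1826] 0.97
[0.4893 0.0662 0.0371 0.1875] 2.13
[0.4897 0.0664 0.0382 0.1845] 1.98
[0.4897 0.0662 0.0363 0.1874] 1.74
```

```bash
python3 go.py 0.4885 0.0662 0.109 0.188
```

```text
t 2.45 pos [0.4874 0.062  0.3003] tilt [-4.e-04 -5.e-04 -1.e+00] yaw 0.186 F [-0.3  -0.67  0.7 ] w 0.0871
q [ 0.47  0.05 -0.7   1.65  0.03  1.46 -1.62]
shift [ 0.0019 -0.004   0.1913] roll -0.002
```

Call:
play_rows(
  targets=[
    {"x": 0.002,"y": -0.004,"z": 0.03,"roll": -0.002},
    {"x": 0.002,"y": -0.004,"z": 0.06,"roll": -0.002},
    {"x": 0.002,"y": -0.004,"z": 0.085,"roll": -0.002},
    {"x": 0.002,"y": -0.004,"z": 0.105,"roll": -0.002},
    {"x": 0.002,"y": -0.004,"z": 0.115,"roll": -0.002},
    {"x": 0.002,"y": -0.004,"z": 0.115,"roll": -0.002},
    {"x": 0.002,"y": -0.004,"z": 0.115,"roll": -0.002},
  ],
  claw=-1,
)

```text
time: 3.32
eef_pos: [0.4891, 0.0677, 0.1864]
ee_rot: [0.0, 0.996, 0.095, 0.001]
wrist_force: [-0.0, -0.9, 0.2]
width: 0.087
```

```bash
python3 go.py 0.4885 0.0662 0.109 0.188; python3 look.py 2 wrist scene
```

```text
t 3.325 pos [0.4891 0.0677 0.1864] tilt [ 1.3e-03 -1.0e-04 -1.0e+00] yaw 0.1894 F [-0.   -0.9   0.18] w 0.087
q [ 0.45  0.12 -0.72  1.82  0.09  1.23 -1.68]
shift [-0.0009  0.0014  0.0774] roll 0.0014
3.325 [0.48905224 0.06774987 0.18640403] [1.21188676e-04 9.95520019e-01 9.45488560e-02 6.25610920e-04] 0.08704695385969526 [-0.00482311 -0.90138824  0.17985619]
```

View pics/wrist_2.png

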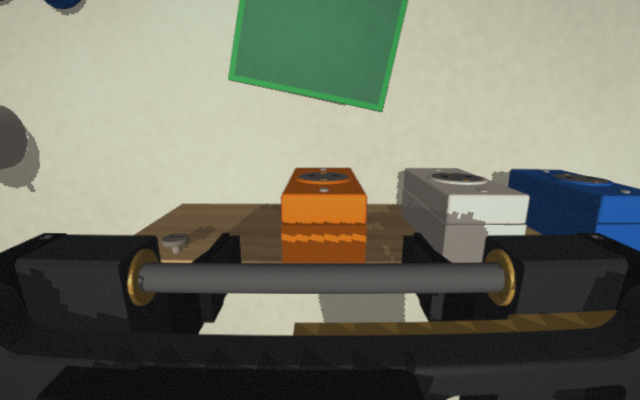

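View pics/scene_2.png

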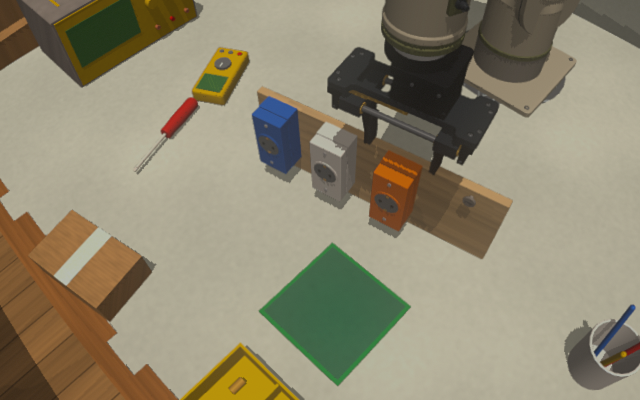

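Call:
play_rows(
  targets=[
    {"x": -0.001,"y": 0.0014,"z": 0.01,"roll": 0.001},
    {"x": -0.001,"y": 0.0014,"z": 0.025,"roll": 0.001},
    {"x": -0.001,"y": 0.0014,"z": 0.04,"roll": 0.001},
    {"x": -0.001,"y": 0.0014,"z": 0.055,"roll": 0.001},
    {"x": -0.001,"y": 0.0014,"z": 0.068,"roll": 0.001},
    {"x": -0.001,"y": 0.0014,"z": 0.077,"roll": 0.001},
    {"x": -0.001,"y": 0.0014,"z": 0.077,"roll": 0.001},
    {"x": -0.001,"y": 0.0014,"z": 0.077,"roll": 0.001},
  ],
  claw=-1,
)

```text
time: 4.42
eef_pos: [0.4882, 0.0665, 0.1089]
ee_rot: [0.0, 0.996, 0.094, 0.0]
wrist_force: [-0.1, 0.0, 0.1]
width: 0.0871
```

```bash
python3 go.py 0.4885 0.0662 0.109 0.188; python3 look.py 3 wrist scene
```

```text
t 4.425 pos [0.4882 0.0665 0.1089] tilt [ 7.e-04  0.e+00 -1.e+00] yaw 0.1888 F [-0.1   0.02  0.08] w 0.0871
q [ 0.42  0.21 -0.71  1.91  0.15  1.07 -1.73]
shift [ 0.0003  0.0004 -0.0001] roll 0.0008
4.425 [0.48816006 0.06650675 0.1089295 ] [2.01063747e-05 9.95545296e-01 9.42838492e-02 3.43912915e-04] 0.08712578103474126 [-0.1013372   0.01990272  0.08068413]
```

View pics/wrist_3.png

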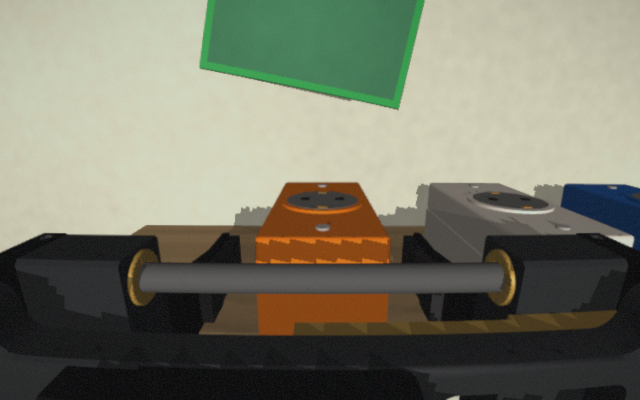

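View pics/scene_3.png

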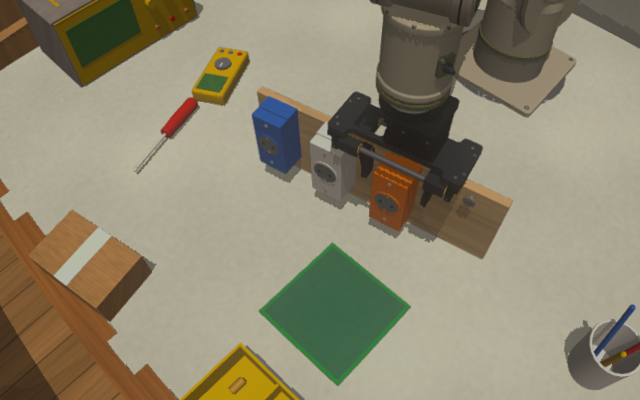

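The box sits centred between the open fingers (wrist cols 256–388 against 230–410). I close now.

Call:
play_rows(
  targets=[
    {"x": 0,"y": 0,"z": 0,"roll": 0},
    {"x": 0,"y": 0,"z": 0,"roll": 0},
    {"x": 0,"y": 0,"z": 0,"roll": 0},
    {"x": 0,"y": 0,"z": 0,"roll": 0},
    {"x": 0,"y": 0,"z": 0,"roll": 0},
    {"x": 0,"y": 0,"z": 0,"roll": 0},
    {"x": 0,"y": 0,"z": 0,"roll": 0},
    {"x": 0,"y": 0,"z": 0,"roll": 0},
  ],
  claw=1,
)

```text
time: 5.52
eef_pos: [0.4879, 0.0664, 0.1085]
ee_rot: [0.0, 0.996, 0.094, 0.0]
wrist_force: [1.3, -0.3, -0.2]
width: 0.0539
```

```bash
python3 go.py 0.4885 0.0662 0.147 0.188
```

```text
t 5.525 pos [0.4879 0.0664 0.1085] tilt [ 0. -0. -1.] yaw 0.1888 F [ 1.28 -0.26 -0.2 ] w 0.0539
q [ 0.42  0.21 -0.71  1.91  0.15  1.07 -1.73]
shift [ 0.0006  0.0003 -0.0385] roll 0.0008
```

Gripped (53.9 mm). I lift 38 mm slowly.

Call:
play_rows(
  targets=[
    {"x": 0,"y": 0,"z": -0.004,"roll": 0},
    {"x": 0,"y": 0,"z": -0.01,"roll": 0},
    {"x": 0,"y": 0,"z": -0.017,"roll": 0},
    {"x": 0,"y": 0,"z": -0.024,"roll": 0},
    {"x": 0,"y": 0,"z": -0.031,"roll": 0},
    {"x": 0,"y": 0,"z": -0.036,"roll": 0},
    {"x": 0,"y": 0,"z": -0.038,"roll": 0},
    {"x": 0,"y": 0,"z": -0.038,"roll": 0},
    {"x": 0,"y": 0,"z": -0.038,"roll": 0},
  ],
  claw=1,
)

```text
time: 6.65
eef_pos: [0.4878, 0.0664, 0.1464]
ee_rot: [0.0, 0.996, 0.094, 0.0]
wrist_force: [-0.3, 0.9, -1.0]
width: 0.0539
```

```bash
python3 go.py 0.53 0.075 0.147 0.188; python3 look.py 4 wrist scene
```

```text
t 6.65 pos [0.4878 0.0664 0.1464] tilt [ 0. -0. -1.] yaw 0.1888 F [-0.31  0.87 -1.05] w 0.0539
q [ 0.44  0.16 -0.71  1.87  0.12  1.15 -1.7 ]
shift [ 0.043  -0.0005 -0.0006] roll 0.0008
6.65 [0.48784793 0.06639389 0.1464352 ] [1.99304302e-05 9.95546663e-01 9.42700484e-02 5.70632702e-06] 0.05388820778748732 [-0.30761696  0.87203926 -1.04863314]
```

View pics/scene_4.png

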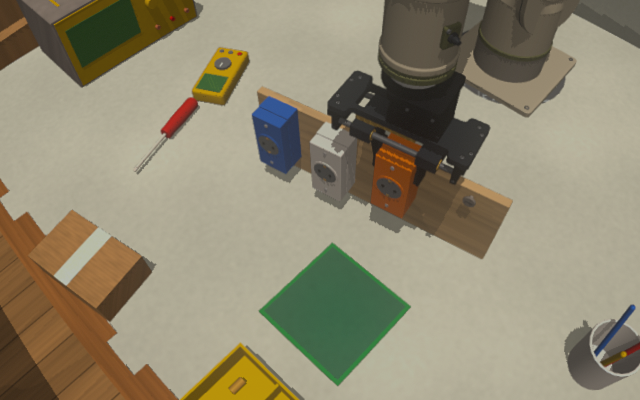

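View pics/wrist_4.png

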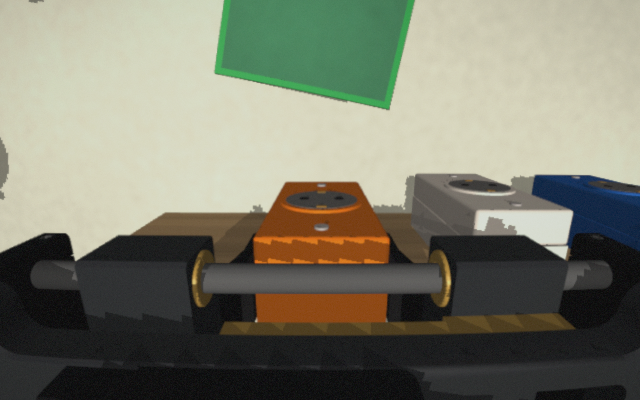

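Call:
play_rows(
  targets=[
    {"x": 0.003,"y": 0,"z": 0,"roll": 0},
    {"x": 0.008,"y": 0,"z": 0,"roll": 0},
    {"x": 0.014,"y": 0,"z": 0,"roll": 0},
    {"x": 0.02,"y": 0,"z": 0,"roll": 0},
    {"x": 0.025,"y": 0,"z": 0,"roll": 0},
    {"x": 0.025,"y": 0,"z": 0,"roll": 0},
  ],
  claw=1,
)

```text
time: 7.5
eef_pos: [0.5127, 0.0713, 0.1465]
ee_rot: [-0.0, 0.996, 0.094, -0.0]
wrist_force: [-0.6, -1.2, -1.6]
width: 0.0539
```

```bash
python3 go.py 0.654 0.1005 0.147 0.188; python3 look.py 5 wrist scene
```

```text
t 7.5 pos [0.5127 0.0713 0.1465] tilt [-1.e-04  3.e-04 -1.e+00] yaw 0.1889 F [-0.58 -1.24 -1.56] w 0.0539
q [ 0.41  0.22 -0.71  1.81  0.16  1.16 -1.73]
shift [ 0.1443 -0.0022 -0.0005] roll 0.0009
7.5 [0.51267681 0.07126604 0.14645885] [-1.36415859e-04  9.95540560e-01  9.43343773e-02 -2.54399094e-05] 0.05390069472972426 [-0.5763046  -1.2422345  -1.55918403]
```

View pics/scene_5.png

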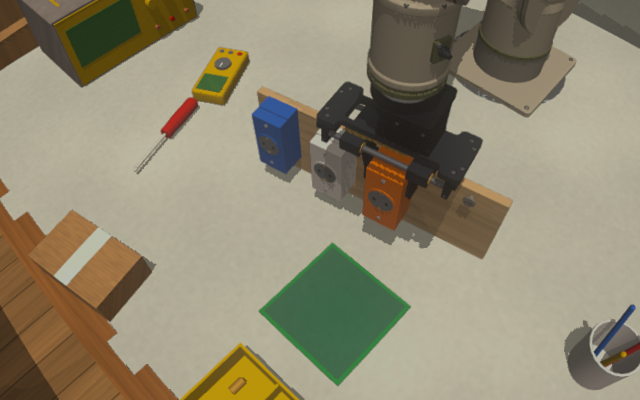

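View pics/wrist_5.png

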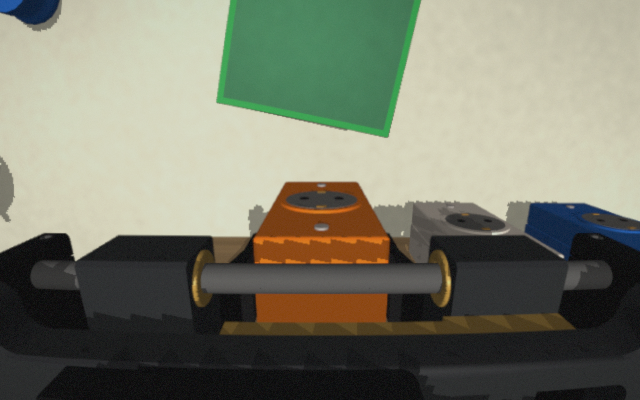

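Off cleanly: the box moved with the jaws (unchanged in the wrist view at cols 256–388), with forces below 2 N. I carry it to the mat centre.

Call:
play_rows(
  targets=[
    {"x": 0.01,"y": 0,"z": 0,"roll": 0},
    {"x": 0.025,"y": 0,"z": 0,"roll": 0},
    {"x": 0.045,"y": 0,"z": 0,"roll": 0},
    {"x": 0.065,"y": -0.001,"z": 0,"roll": 0},
    {"x": 0.085,"y": -0.002,"z": 0,"roll": 0},
    {"x": 0.105,"y": -0.002,"z": 0,"roll": 0},
    {"x": 0.125,"y": -0.002,"z": 0,"roll": 0},
    {"x": 0.138,"y": -0.002,"z": 0,"roll": 0},
    {"x": 0.144,"y": -0.002,"z": 0,"roll": 0},
    {"x": 0.144,"y": -0.002,"z": 0,"roll": 0},
  ],
  claw=1,
)

```text
time: 8.85
eef_pos: [0.6537, 0.1003, 0.1461]
ee_rot: [-0.0, 0.996, 0.094, -0.0]
wrist_force: [-0.2, 0.7, -1.1]
width: 0.0539
```

Call:
play_rows(
  targets=[
    {"x": 0,"y": 0,"z": 0.005,"roll": 0},
    {"x": 0,"y": 0,"z": 0.015,"roll": 0},
    {"x": 0,"y": 0,"z": 0.027,"roll": 0},
    {"x": 0,"y": 0,"z": 0.039,"roll": 0},
    {"x": 0,"y": 0,"z": 0.05,"roll": 0},
    {"x": 0,"y": 0,"z": 0.058,"roll": 0},
    {"x": 0,"y": 0,"z": 0.06,"roll": 0},
    {"x": 0,"y": 0,"z": 0.06,"roll": 0},
    {"x": 0,"y": 0,"z": 0.06,"roll": 0},
  ],
  claw=1,
)

```text
time: 9.98
eef_pos: [0.6538, 0.1002, 0.087]
ee_rot: [-0.0, 0.996, 0.094, 0.0]
wrist_force: [-1.3, 0.3, -1.5]
width: 0.0536
```

```bash
python3 go.py 0.654 0.1005 0.074 0.188; python3 look.py 6 side scene
```

```text
t 9.975 pos [0.6538 0.1002 0.087 ] tilt [ 8.e-04  1.e-04 -1.e+00] yaw 0.1888 F [-1.29  0.3  -1.54] w 0.0536
q [ 0.23  0.59 -0.63  1.48  0.36  1.18 -1.84]
shift [ 0.0003 -0.0003  0.013 ] roll 0.0008
9.975 [0.65375117 0.10018243 0.08702079] [-2.48271480e-06  9.95549308e-01  9.42413001e-02  3.91313759e-04] 0.0536147261118135 [-1.28867331  0.29640001 -1.54137083]
```

View pics/scene_6.png

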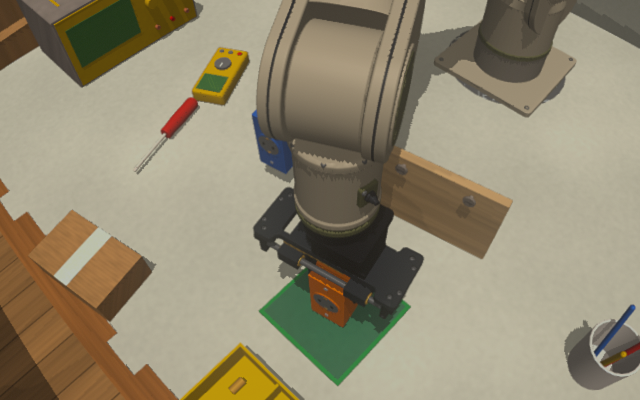

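View pics/side_6.png

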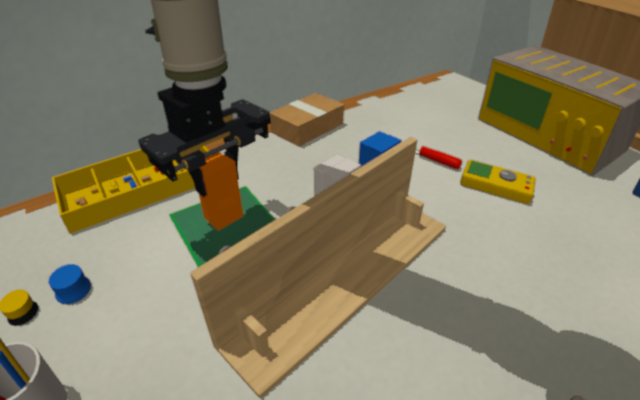

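Call:
play_rows(
  targets=[
    {"x": 0,"y": 0,"z": 0.003,"roll": 0},
    {"x": 0,"y": 0,"z": 0.006,"roll": 0},
    {"x": 0,"y": 0,"z": 0.009,"roll": 0},
    {"x": 0,"y": 0,"z": 0.011,"roll": 0},
    {"x": 0,"y": 0,"z": 0.011,"roll": 0},
    {"x": 0,"y": 0,"z": 0.011,"roll": 0},
  ],
  claw=1,
)

```text
time: 10.82
eef_pos: [0.6535, 0.1001, 0.0756]
ee_rot: [0.0, 0.996, 0.094, 0.0]
wrist_force: [-0.3, 0.1, -1.4]
width: 0.0536
```

Call:
play_rows(
  targets=[
    {"x": 0,"y": 0,"z": 0.0005,"roll": 0},
    {"x": 0,"y": 0,"z": 0.001,"roll": 0},
    {"x": 0,"y": 0,"z": 0.001,"roll": 0},
  ],
  claw=1,
)

```text
time: 11.2
eef_pos: [0.6536, 0.1001, 0.0751]
ee_rot: [0.0, 0.996, 0.094, 0.0]
wrist_force: [-2.9, -0.7, 4.7]
width: 0.0541
```

Call:
play_rows(
  targets=[
    {"x": 0,"y": 0,"z": 0.0004,"roll": 0},
    {"x": 0,"y": 0,"z": 0.0004,"roll": 0},
  ],
  claw=1,
)

```text
time: 11.45
eef_pos: [0.6536, 0.1001, 0.0751]
ee_rot: [0.0, 0.996, 0.094, 0.0]
wrist_force: [-3.8, -2.0, 8.8]
width: 0.0538
```

```bash
python3 look.py 7 side scene; python3 -c "
import cv2
a=cv2.imread('pics/side_7.png')[130:250,140:300];cv2.imwrite('pics/s7z.png',cv2.resize(a,None,fx=4,fy=4))"
```

```text
11.45 [0.65361133 0.10014005 0.07506022] [1.37400961e-04 9.95548696e-01 9.42480754e-02 2.76185897e-04] 0.05384652379172342 [-3.77053224 -1.97425315  8.77840937]
```

View pics/s7z.png

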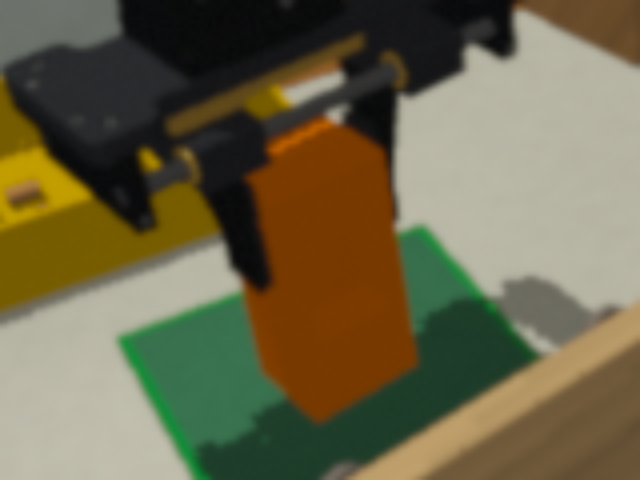

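Box stands on the mat, centred, with contact force about +9 N. I ease off and open.

Call:
play_rows(
  targets=[
    {"x": 0,"y": 0,"z": -0.0006,"roll": 0},
    {"x": 0,"y": 0,"z": -0.0006,"roll": 0},
  ],
  claw=1,
)

```text
time: 11.8
eef_pos: [0.6536, 0.1001, 0.0751]
ee_rot: [0.0, 0.996, 0.094, 0.0]
wrist_force: [-1.9, -0.9, 5.9]
width: 0.054
```

Call:
play_rows(
  targets=[
    {"x": 0,"y": 0,"z": 0,"roll": 0},
    {"x": 0,"y": 0,"z": 0,"roll": 0},
    {"x": 0,"y": 0,"z": 0,"roll": 0},
    {"x": 0,"y": 0,"z": 0,"roll": 0},
    {"x": 0,"y": 0,"z": 0,"roll": 0},
    {"x": 0,"y": 0,"z": 0,"roll": 0},
    {"x": 0,"y": 0,"z": 0,"roll": 0},
  ],
  claw=-1,
)

```text
time: 12.68
eef_pos: [0.6535, 0.1001, 0.0748]
ee_rot: [0.0, 0.996, 0.094, 0.0]
wrist_force: [-0.6, -0.1, 0.4]
width: 0.0869
```

```bash
python3 look.py 8 wrist
```

```text
12.675 [0.65346468 0.1000671  0.07476631] [4.95384089e-05 9.95549473e-01 9.42403456e-02 2.61675480e-05] 0.08689205478126291 [-0.63485464 -0.12076163  0.39853208]
```

View pics/wrist_8.png

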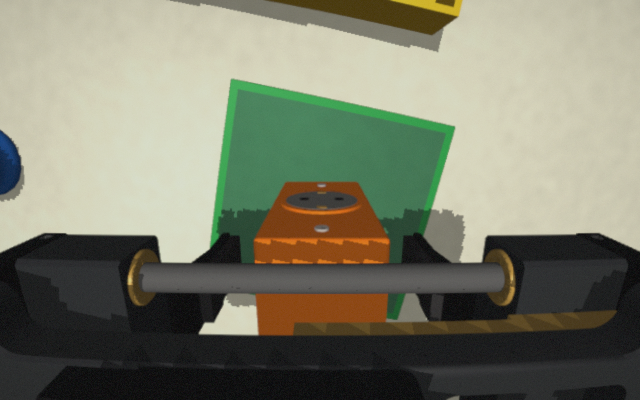

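Fingers are clear on both sides (box cols 256–388). I go straight up.

Call:
play_rows(
  targets=[
    {"x": 0,"y": 0,"z": -0.01,"roll": 0},
    {"x": 0,"y": 0,"z": -0.03,"roll": 0},
    {"x": 0,"y": 0,"z": -0.055,"roll": 0},
    {"x": 0,"y": 0,"z": -0.085,"roll": 0},
    {"x": 0,"y": 0,"z": -0.115,"roll": 0},
    {"x": 0,"y": 0,"z": -0.145,"roll": 0},
    {"x": 0,"y": 0,"z": -0.17,"roll": 0},
    {"x": 0,"y": 0,"z": -0.18,"roll": 0},
    {"x": 0,"y": 0,"z": -0.18,"roll": 0},
  ],
  claw=-1,
)

```text
time: 13.85
eef_pos: [0.6536, 0.1003, 0.2556]
ee_rot: [0.0, 0.996, 0.094, 0.001]
wrist_force: [-1.1, -0.5, -0.3]
width: 0.087
```

```bash
python3 look.py 9 scene side wrist
```

```text
13.85 [0.65363118 0.10027685 0.25564185] [6.72313320e-07 9.95544211e-01 9.42933062e-02 7.04269163e-04] 0.0870415939212832 [-1.105955   -0.51686881 -0.33018049]
```

View pics/scene_9.png

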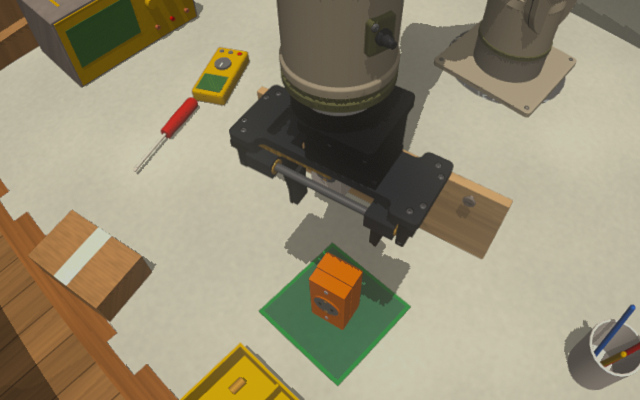

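View pics/side_9.png

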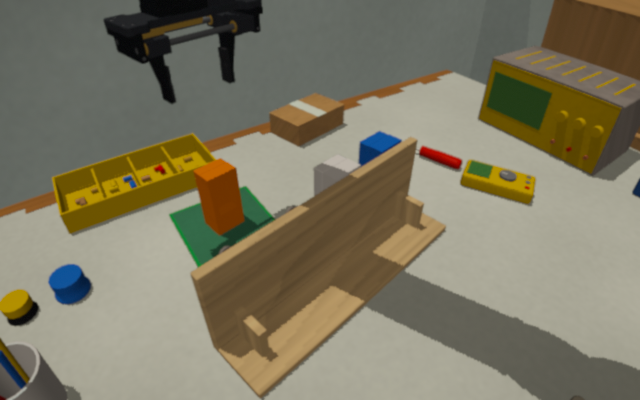

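View pics/wrist_9.png

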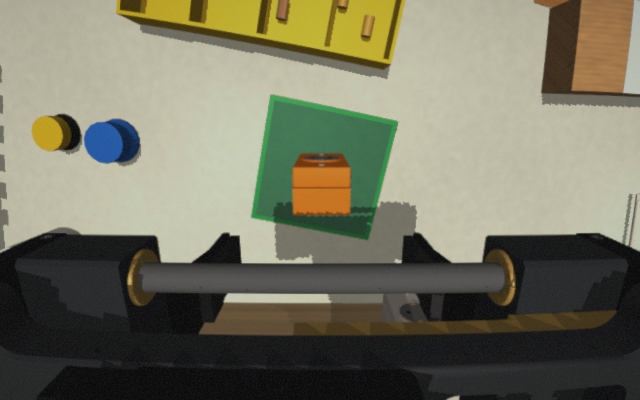

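```bash
python3 - <<'E'
import cv2
a=cv2.imread('pics/side_0.png');b=cv2.imread('pics/side_9.png')
d=cv2.absdiff(a,b)[130:195,312:405].max(2);print('white/blue diff px>30:',(d>30).sum(),'max',d.max())
from cell import manip
print(manip.sign_off())
E
```

```text
white/blue diff px>30: 554 max 69
the job is handed in; nothing more can be done
None
```

```bash
python3 - <<'E'
import cv2,numpy as np
a=cv2.imread('pics/side_0.png')[120:200,300:410];b=cv2.imread('pics/side_9.png')[120:200,300:410]
d=cv2.cvtColor(cv2.absdiff(a,b).max(2),cv2.COLOR_GRAY2BGR)
cv2.imwrite('pics/cmp.png',cv2.resize(np.hstack([a,b,d*3]),None,fx=2.4,fy=2.4))
E
```

```text
(no output)
```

View pics/cmp.png

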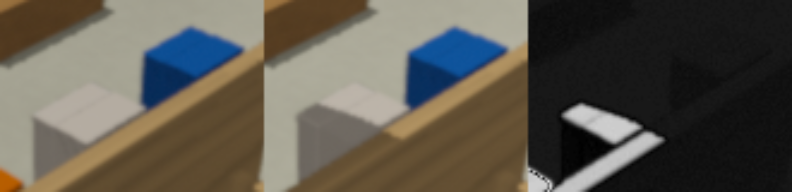

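The orange box is down and standing upright near the middle of the green mat. I gripped it from above, raised it 38 mm, pulled it straight off the panel and carried it over. I set it down with about 9 N of contact, opened the jaws, went straight up and handed the job in at about 14 s.

- **Orange box:** The last pictures from all three cameras show it upright on the mat, with the gripper open about 140 mm above it. The wrist force readings never showed more than about 9 N.
- **White and blue boxes:** The final side view shows both still hanging in the same place. My first-to-last picture comparison did flag 554 changed pixels there. I only looked into that after handing in; the changes turned out to be the arm's shadow on the white box and panel, and the boxes' edges had not moved.
- **Small disagreement:** The cameras differed on the orange box's position by a few mm when fitted separately. The combined fit put its underside at 37 mm against the stated 38 mm.

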